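# Spring check of a kinematic mirror mount

### The job

Check both springs of the mirror mount that lies face up on the bench: press the round brass pad on its left corner straight down with a fingertip until that corner's pointer is level with the sliding marker on its scale, keep it level for about a second, then let the corner spring fully back up, and after that do the same with the right corner. Stop at the marker rather than pushing well past it, and press one corner at a time. Only press the pads: do not lift or shift the mount, do not touch the glass, do not move the markers, and leave the things around it where they are.

Things in the scene. Friction and masses are not known exactly. Their poses are not given: they have to be found in the camera images.
- mount: Mirror mount lying face up, loose, about 2 kg: grey square base 150 x 150 x 12 mm with an ear under each scale, set cornerwise to the robot. Origin: centre of the base's underside, on the bench. x points to the pivot corner (away from the robot, turned up to 0.4 rad either way), y to the left corner, z up. Pads at x = 0, y = +64 (left) and -64 mm (right).
- plate_centre (a point): Centre of the top of the square aluminium tilt plate, 118 x 118 x 8 mm, 66 mm above the bench at rest, its corners along x and y of the mount. It rests on three corners: a pivot ball (far, x = +64 mm, height 62 mm) and two sprung corners (left and right). The corner nearest the robot is free, without pad or scale.
- left_scale (a point): Middle of the top edge of the left scale, 82 mm above the bench: an upright white plate 42 mm wide, 4 mm thick, with black lines every 5 mm, outside the left corner and toward the robot; its nearest edge is 38 mm from the pad's centre. The left pointer passes in front of it.
- right_scale (a point): The same for the right scale, outside the right corner and toward the robot.
- mirror: Round glass mirror, 52 mm across, in the middle of the tilt plate, in a dark ring 62 mm across; its top stands 73.5 mm above the bench at rest. Origin: centre of its underside. Not to be touched.
- left_tilt (a joint): Tilt when the left corner is pressed, rad: 0 at rest (up, at its stop), end stop 0.28. Axis through the pivot ball and the right corner; the pad goes down 90 mm and the pointer's tip 145 mm times the sine of the value. A spring returns it to 0: pad force about 3 N to start moving, 6 N at 0.13 rad, 9 N at 0.24 rad. Fully back: under 0.03.
- right_tilt (a joint): The same for the right corner; axis through the pivot ball and the left corner. Pressing one pad squarely leaves the other corner up.
- left_pad (a point): Centre of the flat top of the left brass pad, 22 mm across and 8 mm high, on the left corner of the plate; 74 mm above the bench at rest. Moves with the plate.
- right_pad (a point): The same for the right brass pad, on the right corner.
- left_pointer (a point): Tip of the left pointer, a thin dark bar running level from the left corner, 45 degrees outward and toward the robot, its tip 55 mm from the pad's centre; 62 mm above the bench at rest; goes down with the left corner.
- right_pointer (a point): Tip of the right pointer, 62 mm above the bench at rest; goes down with the right corner.
- left_mark (a point): Index edge of the left marker: a dark clip 14 x 16 x 12 mm with a brass screw, on the outer edge of the left scale, with a 2 mm thick blade toward the pointer tip. Its height differs every time: 13 to 26 mm below the pointer's rest height (the pad goes down 8 to 16 mm). Stiff to slide (12 N); the pointer passes 2 mm clear of it.
- right_mark (a point): Index edge of the right marker, the same kind of clip on the right scale; its height is set separately, 13 to 26 mm below the pointer's rest height.
- bushing_1: Bystander: grey bushing 32 mm across, 28 mm high, standing just in front of the mount's near corner. Origin: centre of its underside.
- bushing_2: Bystander: cream bushing 28 mm across, 22 mm high, standing close to the mount's far right side. Origin: centre of its underside.
- tape_black: Bystander: roll of black tape, 58 mm across, 19 mm high, lying close to the mount's far left side. Origin: centre of its underside.
- tape_roll: Bystander: roll of grey tape, 107 mm across, 48 mm high, to the left. Origin: centre of its underside.
- screw_box: Bystander: closed box of screws, 60 x 90 x 51 mm, to the far right. Origin: centre of its underside.

How it is judged:
By the outcome, as a careful person would: the job done as asked, in the order asked, and still so for the second after the job is handed in, with the robot touching nothing.
It also fails if it takes over 51 s, if anything falls off the work surface, if the arm or the gripper's body presses on something with over 40 N, if the wrist force passes 120 N, or if a joint passes its speed limit or range.

### The arm

A 7-joint arm with a two-finger parallel gripper is mounted at the origin on a cart in front of the work surface, level with it; the furniture and walls round the work are solid. World frame = base frame: x ahead of the robot, y to its left, z up, the work surface at z = 0. Lengths are in m, angles in rad, forces in N, time in s.
With the tool pointing down it reaches from about 0.425 to 0.975 m from the base axis. Payload 16.7 kg.
Tool frame: the origin (TCP) lies at the very end of the fingers, on their centre line; the grasp point (between the pads) lies 19 mm behind it; z points along the fingers, y is the line along which they close (so a half turn about z gives the same grasp; the last joint's range is limited). The gripper opens to 85 mm and grips with 20 to 120 N. Pads are 22 mm wide; open, the fingers measure 114 mm over their backs; the gripper's body (76 mm by 85 mm) begins 54 mm behind the grasp point. The pads swing forward as they close: fully open they stand 13 mm farther back than shut.
Start: joints at [0.977, 0.426, 0.074, 1.606, -0.034, 1.111, -0.067], TCP at [0.29, -0.609, 0.231] pointing down, gripper open.
Joint ranges: [-2.85, 2.85], [-0.5, 2.14], [-1.23, 1.37], [0.21, 2.46], [-1.02, 4.16], [0.16, 2.05], [-2.73, 2.73]. Speed limits (rad/s): [1.89, 1.89, 2.39, 2.39, 3.01, 3.01, 3.01].

### API

Orientations are given as a rotation vector (axis times angle).
In Python, from plant import r, imaging gives the robot as it stands. The module is installed in compiled form; this text tells all that it offers.
- The arm moves only by the shell command python3 -m jog 'ROWS'. ROWS is JSON, a list of rows, each an object of numbers: "jaw": the closure, from -1 (fully open) to 1 (shut); "x", "y", "z": the shift along the tool's x, y, z in cm; "ax", "ay", "az": the turn, a rotation vector about the tool's x, y, z in degrees. In form: [{"jaw": .., "x": .., "y": .., "z": .., "ax": .., "ay": .., "az": ..}, ...]. A call has 1 to 8 rows; each row shifts and turns the commanded pose from where the row before left it, along the tool's axes as they then stand; what a row does not reach is not made up. A row lasts 1/12 s, in which the tool goes at most 41.7 mm and 7.16 degrees, less where a joint would pass 70% of its speed; a pose out of reach is approached as far as the arm can. A call is refused whole if a number of a shift passes 4.17 or a number of a turn 7.16, either way. A call with a gripper value outside its range is refused whole. The fingers move at their own pace and stop on an object; the grip force is fixed at half the most. Time passes only in rows, so rows that do not move let the fingers close. It gives the time, the measured TCP pose, the force, the opening and the grip force at its end, in the units of the state.
- r.observe(): the state, without advancing time (a new reading comes with each control period).
- imaging.grab_frame(name): name is "side" or "top"; returns the picture (384x512x3 uint8, blue, green, red); there is no depth.
- imaging.camera_model(name): a dict with "mtx" (3x3 intrinsics, pixels), "k1" (the pictures are not rectified: a ray, as slopes to the right and down, at radius r is drawn at 1 + k1 r^2 times it, then the intrinsics apply), "R" (3x3) and "t" (3): a world point X has camera coordinates R X + t. Camera axes: x right, y down, z forward; pixel columns grow to the right and rows downward; lengths in m; the calibration is good to about 2 mm. A picture is of the moment at which its call begins. camera_model takes no time and is no camera call.
- r.finish_job(): hands the job in; it is judged then, once.
The state is a dict: "clock": time; "qpos": joint angles; "joint_vel": joint speeds; "joint_torque": joint torques, N m; "tool_pos": TCP position; "eef_rot": TCP orientation; "wrist_force": force on the tool from outside, world axes, zero at the start; "ft_torque": the same for the moment, N m; "opening": opening from 0.0 (shut) to 1.0 (fully open); "grasp_force": force on a finger pad.
Only numpy, scipy, OpenCV 4.12 (cv2) and the standard library are available. Lean on these libraries where they do the work, as an engineer would, in place of code of your own. Each camera call takes 0.05 s, during which the arm holds its last target. There are 200 camera calls.

## Working session

There is one attempt and no reset: what is moved stays moved. The work goes in short steps, Python scripts to look and compute and a shell command to move; the robot and the scene stay as the last step left them, time stands still between calls to the robot, and variables do not carry over. Pictures are saved under pics/ and viewed, at most 10 in all, crops included, and the job is handed in when it is done.

```bash
mkdir -p pics; cat > h.py <<'E'
import numpy as np, cv2
from plant import r, imaging
def save(n,f,crop=None,s=1):
    im=imaging.grab_frame(n)
    cv2.imwrite('pics/raw_'+f,im)
    if crop: a,b,c,d=crop; im=im[b:d,a:c]
    cv2.imwrite('pics/'+f,cv2.resize(im,None,fx=s,fy=s,interpolation=cv2.INTER_CUBIC)); return im
def ray(n,u,v):
    m=imaging.camera_model(n);K=np.array(m['mtx']);R=np.array(m['R']);t=np.array(m['t'])
    p=cv2.undistortPoints(np.array([[[u,v]]],float),K,np.array([m['k1'],0,0,0.]))[0,0]
    d=R.T@np.array([p[0],p[1],1]);return -R.T@t,d/np.linalg.norm(d)
def onz(n,u,v,z):
    o,d=ray(n,u,v);return o+d*(z-o[2])/d[2]
def tri(p,q):
    (a,d),(b,e)=ray('top',*p),ray('side',*q)
    s=np.linalg.lstsq(np.c_[d,-e],b-a,rcond=None)[0];x,y=a+s[0]*d,b+s[1]*e
    return (x+y)/2,np.linalg.norm(x-y)
def proj(n,X):
    m=imaging.camera_model(n)
    return cv2.projectPoints(np.array(X,float).reshape(-1,1,3),cv2.Rodrigues(np.array(m['R']))[0],np.array(m['t'],float),np.array(m['mtx']),np.array([m['k1'],0,0,0.]))[0][:,0]
E
python3 - <<'E'
from h import *
a=save('top','top.png',None,1.5);b=save('side','side.png',None,1.5)
for n in('top','side'):
    m=imaging.camera_model(n);R=np.array(m['R']);print(n,-R.T@np.array(m['t']),R[2],m['mtx'][0][0],m['k1'])
s=r.observe();print(s['clock'],s['tool_pos'],s['eef_rot'],s['wrist_force'],s['opening'])
E
```

```text
top [0.3554659  0.03453223 1.13528015] [ 0.19681717 -0.00115299 -0.98043953] 372.6529950936219 0.007838376919940476
side [0.42114794 0.99510667 0.58254629] [ 0.13666049 -0.86865231 -0.47620067] 416.2250600217087 -0.10722008489100526
0.1 [ 0.29026549 -0.6090052   0.23069816] [-3.06315915e+00 -6.92698347e-01  4.85259421e-04] [-0.2527343  -0.12290397  0.54132992] 1.0027688669888233
```

View pics/top.png

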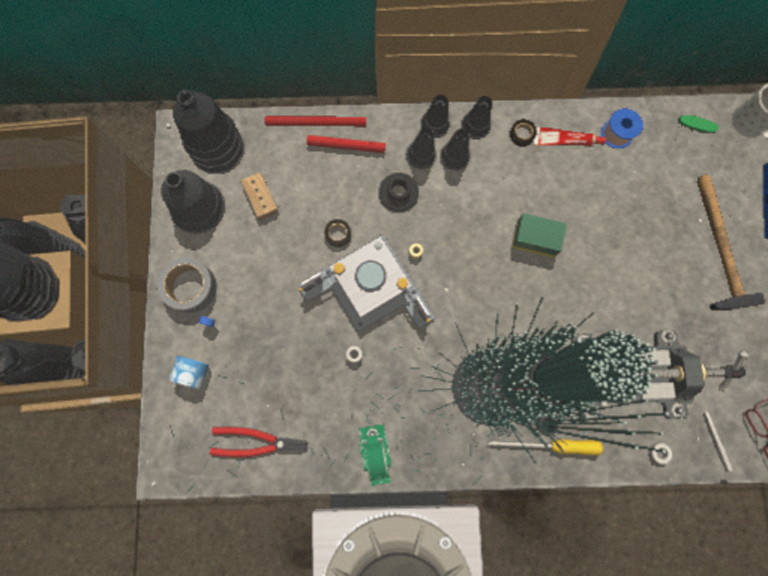

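View pics/side.png

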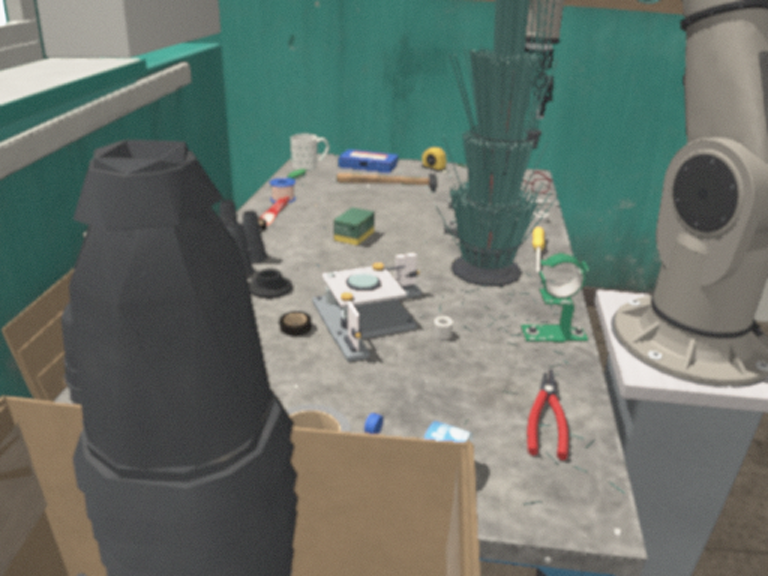

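The top view shows the mount at about (372,283), with pads at (339,268) and (403,284). A tall brush-like object stands at about (475,385), between the arm and the mount. I'll measure both and zoom in.

```bash
python3 - <<'E'
from h import *
t=cv2.imread('pics/raw_top.png');s=cv2.imread('pics/raw_side.png')
a=cv2.resize(t[150:235,190:300],None,fx=6.5,fy=6.5,interpolation=cv2.INTER_CUBIC)
b=cv2.resize(s[150:250,200:310],None,fx=6,fy=6,interpolation=cv2.INTER_CUBIC)
cv2.imwrite('pics/topz.png',a);cv2.imwrite('pics/sidez.png',b)
f=lambda p:np.round(p,3)
print('base top',f(onz('top',470/1.5,390/1.5,0)),'side',f(onz('side',487/1.5,270/1.5,0)))
print('sidebase edges',f(onz('side',452/1.5,268/1.5,0)),f(onz('side',521/1.5,268/1.5,0)))
for u,v in((452,195),(540,195),(470,60),(535,60),(495,0)):
    o,d=ray('side',u/1.5,v/1.5);k=(-.16-o[1])/d[1];print('side ray at y=-.16',f(o+k*d))
print('tcp',proj('top',r.observe()['tool_pos'])*1.5,proj('side',r.observe()['tool_pos'])*1.5)
for p in((226,179),(269,189)):print('pad',f(onz('top',*p,.074)))
def pads(im,n,box):
    h=cv2.cvtColor(im,cv2.COLOR_BGR2HSV);m=cv2.inRange(h,(12,110,90),(28,255,255));x0,y0,x1,y1=box
    c=cv2.connectedComponentsWithStats(m[y0:y1,x0:x1])
    for st,ce in zip(c[2][1:],c[3][1:]):
        if st[4]>5:print(n,st[4],ce+[x0,y0],f(onz(n,*(ce+[x0,y0]),.074)))
pads(t,'top',(190,150,300,235));pads(s,'side',(200,150,310,250))
E
```

```text
base top [ 0.369 -0.157  0.   ] side [ 0.37  -0.192 -0.   ]
sidebase edges [ 0.443 -0.186  0.   ] [ 0.298 -0.217  0.   ]
side ray at y=-.16 [ 0.455 -0.16   0.17 ]
side ray at y=-.16 [ 0.288 -0.16   0.185]
side ray at y=-.16 [ 0.442 -0.16   0.424]
side ray at y=-.16 [ 0.329 -0.16   0.431]
side ray at y=-.16 [ 0.407 -0.16   0.526]
tcp [[788.43912067 431.28090364]] [[529.12697527 117.74946231]]
pad [0.608 0.096 0.074]
pad [ 0.575 -0.029  0.074]
top 32 [225.5 178.5] [0.61  0.097 0.074]
top 35 [267.85714286 188.37142857] [ 0.577 -0.025  0.074]
side 76 [235.31578947 158.47368421] [ 0.644 -0.131  0.074]
side 18 [251.66666667 177.16666667] [ 0.575 -0.017  0.074]
side 21 [230.61904762 197.57142857] [0.608 0.107 0.074]
```

View pics/topz.png

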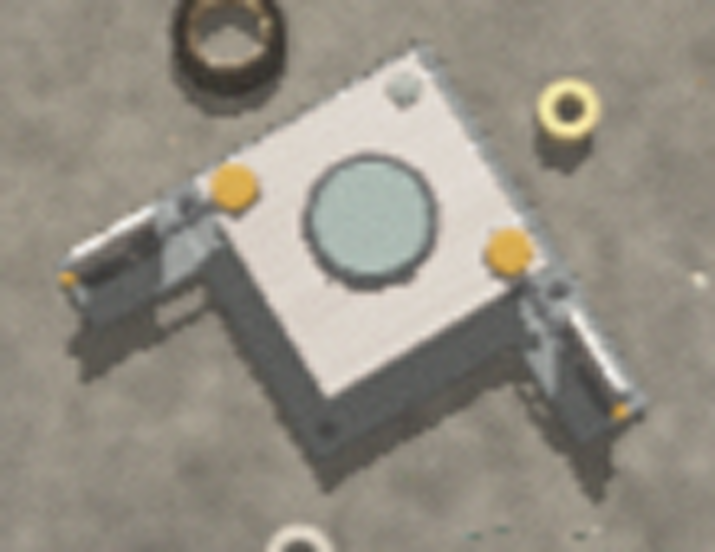

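View pics/sidez.png

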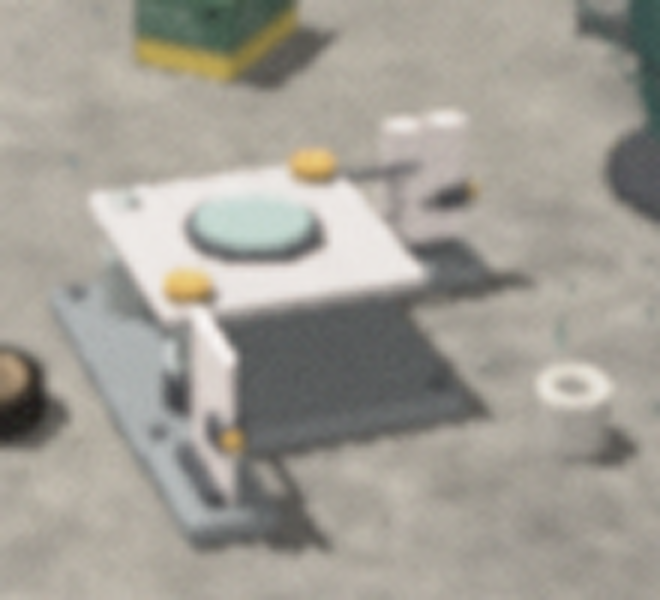

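The zoomed views show the mount at about (0.593, 0.036), yaw about -0.265, with its pads 126 mm apart, close to the given 128. From the side, the right pointer and its marker blade are visible. The left marker is seen from behind, with its brass screw visible. I'll average a few frames for the marker heights and check how tall the obstacle is.

```bash
python3 - <<'E'
from h import *
A=np.mean([imaging.grab_frame('side').astype(float) for _ in range(10)],0)
B=np.mean([imaging.grab_frame('top').astype(float) for _ in range(10)],0)
np.savez('avg.npz',A=A,B=B)
z=lambda im,x,y,w,h,k:cv2.resize(np.clip(im[y:y+h,x:x+w],0,255).astype(np.uint8),None,fx=k,fy=k,interpolation=cv2.INTER_CUBIC)
L=z(A,222,194,24,48,12);R=z(A,250,164,34,48,12)
cv2.imwrite('pics/marks.png',np.hstack([L,R]))
h=cv2.cvtColor(A.astype(np.float32)/255,cv2.COLOR_BGR2HSV)
def cen(im,u,v,w=3):
    p=im[v-w:v+w+1,u-w:u+w+1];k=np.clip(p[...,2]-p[...,0]-25,0,None)
    yy,xx=np.mgrid[v-w:v+w+1,u-w:u+w+1];return (xx*k).sum()/k.sum(),(yy*k).sum()/k.sum(),k.max()
lt,ls=cen(B,200,193),cen(A,238,223);rt,rs=cen(B,285,213),cen(A,279,182)
print('L screw',lt,ls,tri(lt[:2],ls[:2]));print('R screw',rt,rs,tri(rt[:2],rs[:2]))
lp=tri(cen(B,226,179,5)[:2],cen(A,231,198,4)[:2]);rp=tri(cen(B,268,188,5)[:2],cen(A,252,177,4)[:2])
print('pads',lp,rp);
for zz in(.3,.5,.6,.7,.8):print(zz,proj('top',[.37,-.185,zz])*1.5)
print('clamp z0',onz('top',460,247,0),r.observe()['clock'])
c=(lp[0]+rp[0])/2;d=lp[0]-rp[0];ym=d[:2]/np.linalg.norm(d[:2]);xm=np.array([ym[1],-ym[0]])
print('yaw',np.arctan2(xm[1],xm[0]))
for sg,n in((1,'L'),(-1,'R')):
    u=(-xm+sg*ym)/2**.5;P=(lp if sg>0 else rp)[0][:2]
    for nm,dd,hh in(('tip',55,62),('near top',38,82),('far top',80,82),('far bot',80,12)):
        X=[*(P+u*dd/1000),hh/1000];o=[222,194] if sg>0 else [250,164]
        print(n,nm,np.round(X,3),'zoom',(proj('side',X)[0]-o)*12+6+[0 if sg>0 else 288,0])
E
```

```text
L screw (np.float64(199.97504621072088), np.float64(192.39494762784966), np.float64(94.50000000000001)) (np.float64(238.23037323037317), np.float64(222.9762824048538), np.float64(69.4)) (array([0.57548531, 0.17583002, 0.04636897]), np.float64(0.000664769743581342))
R screw (np.float64(284.8949852507375), np.float64(212.83274336283188), np.float64(97.2)) (np.float64(278.53560830860533), np.float64(180.91246290801186), np.float64(16.599999999999994)) (array([ 0.50667105, -0.07465397,  0.04122567]), np.float64(0.002735698478412148))
pads (array([0.6106857 , 0.09757926, 0.07000272]), np.float64(0.0013638442768175044)) (array([ 0.57719604, -0.02575018,  0.07058305]), np.float64(0.0011831162819012301))
0.3 [[523.26861447 385.46717519]]
0.5 [[570.03908404 381.03114943]]
0.6 [[606.49629829 377.58184117]]
0.7 [[659.66677295 372.56458378]]
0.8 [[744.51120926 364.59097931]]
clamp z0 [ 0.39585313 -0.5988724   0.        ] 1.1
yaw -0.26515257845218104
L tip [0.583 0.145 0.062] zoom [190.24921689 203.57002019]
L near top [0.592 0.131 0.082] zoom [163.9775892   77.90938901]
L far top [0.571 0.167 0.082] zoom [232.02047463 178.58860891]
L far bot [0.571 0.167 0.012] zoom [228.24682491 475.37036575]
R tip [ 0.529 -0.053  0.062] zoom [529.30747755 160.48037677]
R near top [ 0.544 -0.045  0.082] zoom [465.47859878  93.19756628]
R far top [ 0.508 -0.066  0.082] zoom [631.26082931  69.72208833]
R far bot [ 0.508 -0.066  0.012] zoom [615.76032493 332.06558528]
```

View pics/marks.png

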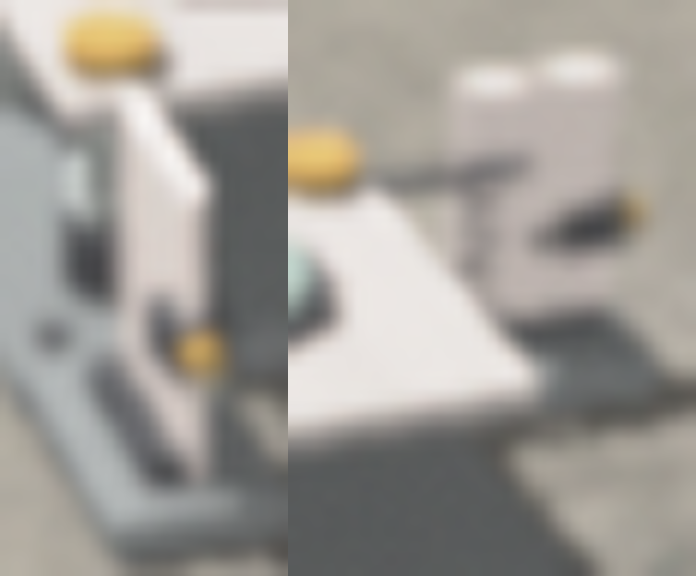

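The side crops show the right pointer tip at (527,158) and its blade tip at (542,240), so the blade is about 22 mm lower. On the left, the screw is at (198,353) and the plate's outer top corner at (208,190), which puts the screw at about z = 45 mm. The glass is at a known height, so I'll use it to find the triangulation bias.

```bash
python3 - <<'E'
from h import *
d=np.load('avg.npz');A,B=d['A'],d['B']
def glass(im,u,v,w):
    p=im[v-w:v+w+1,u-w:u+w+1].astype(np.uint8);h=cv2.cvtColor(p,cv2.COLOR_BGR2HSV)
    m=cv2.inRange(h,(70,25,120),(100,120,255));c=cv2.findContours(m,0,1)[0];c=max(c,key=cv2.contourArea)
    e=cv2.fitEllipse(cv2.convexHull(c));return np.array(e[0])+[u-w,v-w],e[1]
gt,gs=glass(B,247,183,16),glass(A,242,188,16)
print(gt,gs,tri(gt[0],gs[0]),'want z .0735')
G=onz('top',*gt[0],.0735);print('glass top',G,'side',onz('side',*gs[0],.0735))
print('side offset',gs[0]-proj('side',G)[0])
# vertical image profile at right blade end and pointer end
g=A.mean(2)
for x in(291-250,):pass
for u in(269,270,271,272,273):
    print(u,np.round(g[172:190,u]).astype(int))
for u in(268,267):print('ptr',u,np.round(g[172:186,u]).astype(int))
yaw=-.265;xm=np.array([np.cos(yaw),np.sin(yaw)]);ym=np.array([-xm[1],xm[0]])
u=(-xm-ym)/2**.5;P=G[:2]-.064*ym
for z in(.062,.042,.040,.038):
    print(z,proj('side',[*(P+u*.054),z]),proj('side',[*(P+u*.059),z]))
print('pads L,R',G[:2]+.064*ym,P)
E
```

```text
Traceback (most recent call last):
ValueError: max() iterable argument is empty
```

```bash
python3 - <<'E'
from h import *
d=np.load('avg.npz');A,B=d['A'],d['B']
print(B[183,247],A[188,242],A[185,240])
def glass(im,u,v,w):
    p=im[v-w:v+w+1,u-w:u+w+1];m=((p[...,1]-p[...,2]>15)&(p.mean(2)>110)).astype(np.uint8);c=max(cv2.findContours(m,0,1)[0],key=cv2.contourArea)
    e=cv2.fitEllipse(cv2.convexHull(c));return np.array(e[0])+[u-w,v-w],e[1]
gt,gs=glass(B,247,183,16),glass(A,242,188,16)
print(gt,gs,tri(gt[0],gs[0]),'want z .0735')
G=onz('top',*gt[0],.0735);print('glass top',G,'side',onz('side',*gs[0],.0735))
print('side offset',gs[0]-proj('side',G)[0])
g=A.mean(2)
for u in(269,270,271,272,273):print(u,np.round(g[172:190,u]).astype(int))
for u in(268,267):print('ptr',u,np.round(g[172:186,u]).astype(int))
yaw=-.265;xm=np.array([np.cos(yaw),np.sin(yaw)]);ym=np.array([-xm[1],xm[0]])
u=(-xm-ym)/2**.5;P=G[:2]-.064*ym
for z in(.062,.042,.040,.038):print(z,proj('side',[*(P+u*.054),z]),proj('side',[*(P+u*.059),z]))
print('pads L,R',G[:2]+.064*ym,P)
E
```

```text
[178.4 184.7 171.7] [209.  216.  197.6] [208.9 215.7 197.6]Traceback (most recent call last):
  File "<stdin>", line 7, in <module>
  File "<stdin>", line 5, in glass
ValueError: max() iterable argument is empty
```

```bash
python3 - <<'E'
from h import *
d=np.load('avg.npz');A,B=d['A'],d['B']
def glass(im,u,v,w):
    p=im[v-w:v+w+1,u-w:u+w+1];m=((p[...,1]-p[...,2]>7)&(p.mean(2)>120)).astype(np.uint8);c=max(cv2.findContours(m,0,1)[0],key=cv2.contourArea)
    e=cv2.fitEllipse(cv2.convexHull(c));return np.array(e[0])+[u-w,v-w],e[1]
gt,gs=glass(B,247,183,16),glass(A,242,188,16)
print(gt,gs,tri(gt[0],gs[0]),'want z .0735')
G=onz('top',*gt[0],.0735);print('glass top',G,'side',onz('side',*gs[0],.0735))
print('side offset',gs[0]-proj('side',G)[0])
g=A.mean(2)
for u in(269,270,271,272,273):print(u,np.round(g[172:190,u]).astype(int))
for u in(268,267):print('ptr',u,np.round(g[172:186,u]).astype(int))
yaw=-.265;xm=np.array([np.cos(yaw),np.sin(yaw)]);ym=np.array([-xm[1],xm[0]])
u=(-xm-ym)/2**.5;P=G[:2]-.064*ym
for z in(.062,.042,.040,.038):print(z,proj('side',[*(P+u*.054),z]),proj('side',[*(P+u*.059),z]))
print('pads L,R',G[:2]+.064*ym,P)
E
```

```text
(array([246.68607998, 183.08127403]), (16.879112243652344, 17.519126892089844)) (array([241.76190472, 186.93873596]), (9.316097259521484, 19.662588119506836)) (array([0.59401467, 0.03582907, 0.06912406]), np.float64(0.0022739522675477115)) want z .0735
glass top [0.59419425 0.03588871 0.0735    ] side [0.59136072 0.04440195 0.0735    ]
side offset [0.46616296 1.57421924]
269 [188 181 181 178 165 147 150 168 179 181 177 170 170 178 181 181 180 166]
270 [183 180 181 179 172 163 167 175 181 180 167 148 149 168 179 181 179 164]
271 [182 181 180 181 179 177 178 181 181 173 153 127 131 160 177 180 174 154]
272 [182 181 181 180 181 180 182 182 175 158 129 107 121 153 175 179 173 147]
273 [182 180 180 181 181 181 182 181 169 138 101  84 107 147 170 180 171 143]
ptr 268 [192 182 180 179 164 140 136 156 172 177 177 174 175 178]
ptr 267 [194 181 180 177 164 137 125 145 157 164 168 162 163 170]
0.062 [[269.20318949 176.89283228]] [[270.83735412 176.652497  ]]
0.042 [[268.8978794  183.19767794]] [[270.51953299 182.95059812]]
0.04 [[268.86756303 183.822671  ]] [[270.48797172 183.57493252]]
0.038 [[268.83728558 184.44667142]] [[270.45645052 184.19827712]]
pads L,R [0.61095645 0.09765463] [ 0.57743206 -0.02587721]
```

The glass gives a side-view offset of about 1–1.5 px, so I rely on heights measured relative to each other in one image. That puts the right mark about 20 mm below its pointer, and the left mark about 16 mm below. The pads are at (0.611, 0.098) and (0.577, -0.026). I'll shut the jaws and go up first, to clear the roughly 0.7 m tall obstacle.

```bash
python3 -m jog '[{"jaw":1,"z":-3.6},{"jaw":1,"z":-3.6},{"jaw":1,"z":-3.6},{"jaw":1,"z":-3.6},{"jaw":1,"z":-3.6},{"jaw":1,"z":-3.6},{"jaw":1,"z":-3.6},{"jaw":1,"z":-3.6}]'; python3 - <<'E'
from h import *
print(np.round(r.observe()['qpos'],3))
f=lambda p:np.round(p,4)
print('L corner',tri((199.6,189.9),(238.8,209.3)),'R',tri((286.9,209.8),(277.2,168.7)))
save('side','s2.png',None,1)
E
```

```text
[ 0.976  0.426  0.074  1.606 -0.034  1.111 -0.067]
L corner (array([0.5753575 , 0.17222523, 0.08218902]), np.float64(0.0011620616721394856)) R (array([ 0.51144664, -0.07712186,  0.07818049]), np.float64(7.897860663014433e-05))validation failed for argument at $[0]...
```

View pics/s2.png

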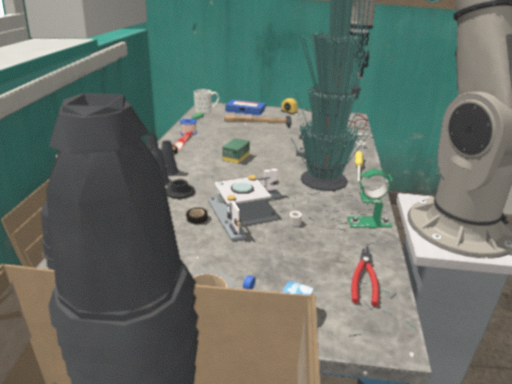

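The picture shows the arm hasn't moved: the call was refused, probably because every key is needed in each row. The left scale's corner triangulates to z = 82.2 mm (true 82), so the left screw height of about 46 mm holds.

```bash
python3 -m jog '[{"jaw":1,"x":0,"y":0,"z":-3.6,"ax":0,"ay":0,"az":0},{"jaw":1,"x":0,"y":0,"z":-3.6,"ax":0,"ay":0,"az":0},{"jaw":1,"x":0,"y":0,"z":-3.6,"ax":0,"ay":0,"az":0},{"jaw":1,"x":0,"y":0,"z":-3.6,"ax":0,"ay":0,"az":0},{"jaw":1,"x":0,"y":0,"z":-3.6,"ax":0,"ay":0,"az":0},{"jaw":1,"x":0,"y":0,"z":-3.6,"ax":0,"ay":0,"az":0},{"jaw":1,"x":0,"y":0,"z":-3.6,"ax":0,"ay":0,"az":0},{"jaw":1,"x":0,"y":0,"z":-3.6,"ax":0,"ay":0,"az":0}]'; python3 - <<'E'
from h import *
s=r.observe();print(np.round(s['qpos'],3),np.round(s['joint_torque'],1))
E
```

```text
clock: 1.82
tool_pos: [0.2901, -0.6089, 0.5214]
eef_rot: [3.064, 0.693, 0.0]
wrist_force: [0.0, -0.4, -0.0]
opening: 0.001
grasp_force: 0.0
[ 0.962  0.331  0.103  1.137 -0.034  1.675 -0.07 ] [  0.  -92.5   2.9 -44.4   0.1  -2.7  -0. ]
```

```bash
python3 -m jog '[{"jaw":1,"x":4.1,"y":0.4,"z":0,"ax":0,"ay":0,"az":0},{"jaw":1,"x":4.1,"y":0.4,"z":0,"ax":0,"ay":0,"az":0},{"jaw":1,"x":4.1,"y":0.4,"z":0,"ax":0,"ay":0,"az":0},{"jaw":1,"x":4.1,"y":0.4,"z":0,"ax":0,"ay":0,"az":0},{"jaw":1,"x":4.1,"y":0.4,"z":0,"ax":0,"ay":0,"az":0},{"jaw":1,"x":4.1,"y":0.4,"z":0,"ax":0,"ay":0,"az":0},{"jaw":1,"x":4.1,"y":0.4,"z":0,"ax":0,"ay":0,"az":0},{"jaw":1,"x":4.1,"y":0.4,"z":0,"ax":0,"ay":0,"az":0}]'; python3 - <<'E'
from h import *
s=r.observe();print(np.round(s['qpos'],3),np.round(s['joint_torque'],1))
save('side','s3.png',None,1.0)
E
```

```text
clock: 2.48
tool_pos: [0.6019, -0.4961, 0.5195]
eef_rot: [3.064, 0.693, 0.0]
wrist_force: [-0.2, -1.3, 0.6]
opening: 0.0
grasp_force: 0.0
[ 0.595  0.561  0.027  0.795 -0.015  1.785 -0.512] [ 3.800e+00 -1.226e+02  2.400e+00 -4.290e+01 -1.000e-01 -1.100e+00
  1.700e+00]
```

View pics/s3.png

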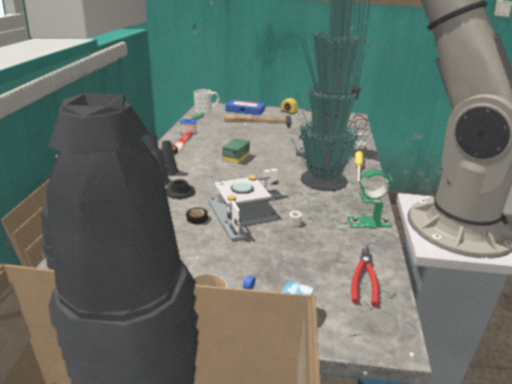

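The side view shows no contact; the obstacle still reaches past the top of the frame at (345,0). I'll gain a bit more height and check link clearance numerically.

```bash
python3 -m jog '[{"jaw":1,"x":-1.1,"y":-2.4,"z":-2.7,"ax":0,"ay":0,"az":0},{"jaw":1,"x":-1.1,"y":-2.4,"z":-2.7,"ax":0,"ay":0,"az":0},{"jaw":1,"x":-1.1,"y":-2.4,"z":-2.7,"ax":0,"ay":0,"az":0}]'; python3 - <<'E'
from h import *
s=r.observe();print(np.round(s['qpos'],3))
o,d=ray('side',482,130);k=(.1-o[1])/d[1];print('shoulder cap',o+k*d)
B=np.load('avg.npz')['B'];g=B[...,1]-B[...,2]
m=((g>8)&(B.mean(2)<120)).astype(np.uint8)
print('green cols in top rows 215-275:',[ (u,int(m[215:275,u].sum())) for u in range(400,512,8)])
for z in(.65,.7,.75):print(z,proj('top',[.37,-.19,z]))
E
```

```text
clock: 2.78
tool_pos: [0.5393, -0.4455, 0.6]
eef_rot: [-3.063, -0.694, 0.002]
wrist_force: [0.2, 0.0, 1.1]
opening: 0.002
grasp_force: 0.0
[ 0.584  0.422  0.027  0.842 -0.011  1.88  -0.52 ]
shoulder cap [0.05765751 0.1        0.29936901]
green cols in top rows 215-275: [(400, 29), (408, 31), (416, 32), (424, 18), (432, 2), (440, 0), (448, 0), (456, 0), (464, 0), (472, 0), (480, 0), (488, 0), (496, 0), (504, 0)]
0.65 [[424.1388986 250.1147693]]
0.7 [[444.13606944 248.26003708]]
0.75 [[469.3179885  245.92915221]]
```

```bash
python3 -m jog '[{"jaw":1,"x":3,"y":-2.6,"z":0,"ax":0,"ay":0,"az":0},{"jaw":1,"x":3,"y":-2.6,"z":0,"ax":0,"ay":0,"az":0},{"jaw":1,"x":3,"y":-2.6,"z":0,"ax":0,"ay":0,"az":0},{"jaw":1,"x":3,"y":-2.6,"z":0,"ax":0,"ay":0,"az":0},{"jaw":1,"x":3,"y":-2.6,"z":0,"ax":0,"ay":0,"az":0},{"jaw":1,"x":3,"y":-2.6,"z":0,"ax":0,"ay":0,"az":0},{"jaw":1,"x":3,"y":-2.6,"z":0,"ax":0,"ay":0,"az":0},{"jaw":1,"x":3,"y":-2.6,"z":0,"ax":0,"ay":0,"az":0}]'; python3 -m jog '[{"jaw":1,"x":0.7,"y":-3.2,"z":0,"ax":0,"ay":0,"az":0},{"jaw":1,"x":0.7,"y":-3.2,"z":0,"ax":0,"ay":0,"az":0},{"jaw":1,"x":0.7,"y":-3.2,"z":0,"ax":0,"ay":0,"az":0},{"jaw":1,"x":0.7,"y":-3.2,"z":0,"ax":0,"ay":0,"az":0},{"jaw":1,"x":0.7,"y":-3.2,"z":0,"ax":0,"ay":0,"az":0},{"jaw":1,"x":0.7,"y":-3.2,"z":0,"ax":0,"ay":0,"az":0},{"jaw":1,"x":0.7,"y":-3.2,"z":0,"ax":0,"ay":0,"az":0},{"jaw":1,"x":0.7,"y":-3.2,"z":0,"ax":0,"ay":0,"az":0}]'; python3 - <<'E'
from h import *
s=r.observe();print(np.round(s['qpos'],3),np.round(s['joint_torque'],1))
E
```

```text
clock: 3.45
tool_pos: [0.6669, -0.1535, 0.6006]
eef_rot: [3.064, 0.693, 0.001]
wrist_force: [0.9, -0.8, -0.2]
opening: 0.004
grasp_force: 0.0
clock: 4.12
tool_pos: [0.6063, 0.1013, 0.6006]
eef_rot: [3.064, 0.693, 0.001]
wrist_force: [0.2, 0.5, 0.3]
opening: -0.0
grasp_force: 0.0
[-0.135  0.248 -0.19   1.08   0.048  1.817 -1.434] [  6.7 -80.9   0.6 -50.4  -0.1   0.2   2.3]
```

```bash
python3 -m jog '[{"jaw":1,"x":0,"y":0,"z":4,"ax":0,"ay":0,"az":-7.07},{"jaw":1,"x":0,"y":0,"z":4,"ax":0,"ay":0,"az":-7.07},{"jaw":1,"x":0,"y":0,"z":4,"ax":0,"ay":0,"az":-7.07},{"jaw":1,"x":0,"y":0,"z":4,"ax":0,"ay":0,"az":-7.07},{"jaw":1,"x":0,"y":0,"z":4,"ax":0,"ay":0,"az":-7.07},{"jaw":1,"x":0,"y":0,"z":4,"ax":0,"ay":0,"az":-7.07},{"jaw":1,"x":0,"y":0,"z":4,"ax":0,"ay":0,"az":-7.07},{"jaw":1,"x":0,"y":0,"z":4,"ax":0,"ay":0,"az":0}]'; python3 -m jog '[{"jaw":1,"x":0,"y":0,"z":3.5,"ax":0,"ay":0,"az":0},{"jaw":1,"x":0,"y":0,"z":3.5,"ax":0,"ay":0,"az":0},{"jaw":1,"x":0,"y":0,"z":3.5,"ax":0,"ay":0,"az":0},{"jaw":1,"x":0,"y":0,"z":3.5,"ax":0,"ay":0,"az":0},{"jaw":1,"x":0,"y":0,"z":0,"ax":0,"ay":0,"az":0}]'; python3 - <<'E'
from h import *
from scipy.spatial.transform import Rotation as Ro
s=r.observe();print(np.round(s['qpos'],3));M=Ro.from_rotvec(s['eef_rot']).as_matrix();print(M.round(3))
p=np.array(s['tool_pos'])
for n,P in(('L',[.611,.0977]),('R',[.5774,-.0259])):print(n,'tool cm',(M.T@(np.array([*P,.076])-p)*100).round(2))
E
```

```text
clock: 4.78
tool_pos: [0.6067, 0.0997, 0.2788]
eef_rot: [2.484, 1.923, 0.001]
wrist_force: [1.4, 1.0, -1.2]
opening: -0.003
grasp_force: 0.0
clock: 5.2
tool_pos: [0.6036, 0.099, 0.1341]
eef_rot: [-2.489, -1.91, 0.012]
wrist_force: [-1.4, -1.2, -1.0]
opening: -0.003
grasp_force: 0.0
[-0.04   0.446 -0.293  1.817  0.157  0.91  -0.665]
[[ 0.259  0.966 -0.009]
 [ 0.966 -0.259 -0.002]
 [-0.004 -0.008 -1.   ]]
L tool cm [0.09 0.79 5.81]
R tool cm [-12.72   0.75   5.86]
```

```bash
python3 -m jog '[{"jaw":1,"x":0.1,"y":0.7,"z":2.4,"ax":0,"ay":0,"az":0},{"jaw":1,"x":0,"y":0,"z":2.2,"ax":0,"ay":0,"az":0},{"jaw":1,"x":0,"y":0,"z":0,"ax":0,"ay":0,"az":0},{"jaw":1,"x":0,"y":0,"z":0,"ax":0,"ay":0,"az":0}]'; python3 - <<'E'
from h import *
from scipy.spatial.transform import Rotation as Ro
s=r.observe();M=Ro.from_rotvec(s['eef_rot']).as_matrix();print(M[2].round(4));p=np.array(s['tool_pos'])
print('L tool cm',(M.T@(np.array([.611,.0977,.074])-p)*100).round(2),s['wrist_force'])
A,B=imaging.grab_frame('side'),imaging.grab_frame('top');cv2.imwrite('pics/raw_sA.png',A)
z=lambda im,x,y,w,h,k:cv2.resize(im[y:y+h,x:x+w],None,fx=k,fy=k,interpolation=cv2.INTER_CUBIC)
cv2.imwrite('pics/near.png',np.hstack([z(A,205,150,80,96,5),z(B,190,140,80,96,5)]))
E
```

```text
clock: 5.53
tool_pos: [0.6142, 0.0992, 0.0954]
eef_rot: [-2.493, -1.912, 0.001]
wrist_force: [0.5, -0.0, -1.0]
opening: 0.004
grasp_force: 0.0
[-2.e-04 -6.e-04 -1.e+00]
L tool cm [-0.22 -0.27  2.14] [ 0.46532316 -0.04696516 -0.95967437]
```

View pics/near.png

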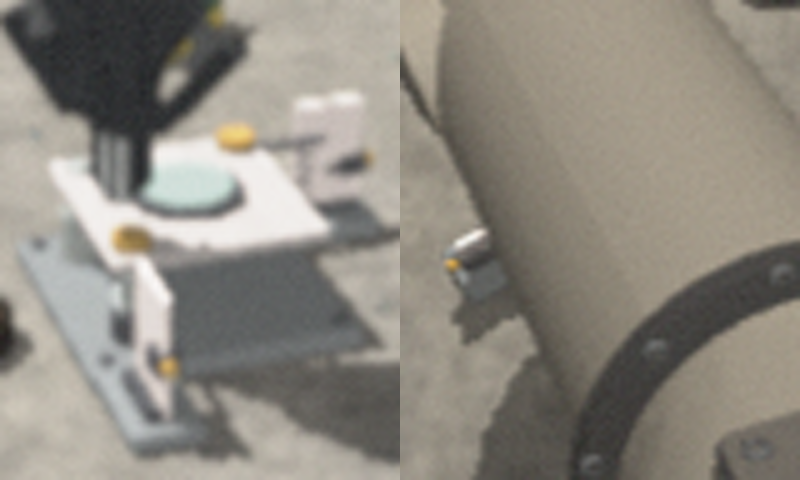

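```bash
python3 -m jog '[{"jaw":1,"x":-0.2,"y":-0.3,"z":0.8,"ax":0,"ay":0,"az":0},{"jaw":1,"x":0,"y":0,"z":0,"ax":0,"ay":0,"az":0},{"jaw":1,"x":0,"y":0,"z":0,"ax":0,"ay":0,"az":0}]'; python3 - <<'E'
from h import *
p=np.array(r.observe()['tool_pos'])
A=np.mean([imaging.grab_frame('side').astype(float) for _ in range(4)],0)
print('proj tcp',proj('side',p),'proj pad',proj('side',[.611,.0977,.074]),'obs pad before (231.,197.6)')
for v in range(186,198):print(v,A[v,220:240].mean(1).astype(int))
E
```

```text
clock: 5.88
tool_pos: [0.6105, 0.0978, 0.0867]
eef_rot: [2.493, 1.912, 0.0]
wrist_force: [-0.6, -0.5, 0.3]
opening: -0.0
grasp_force: 0.0
proj tcp [[230.41575109 191.2676402 ]] proj pad [[230.22964472 195.67839968]] obs pad before (231.,197.6)
186 [237 237 237 234 210 142 110 123 110 110 127 118  85  56  46  60 116 176
 210 216]
187 [238 239 239 236 216 145 111 125 112 112 129 120  84  53  46  63 119 180
 211 216]
188 [239 238 239 237 222 157 117 125 114 112 130 118  85  55  48  69 129 187
 214 216]
189 [237 238 239 238 230 186 143 131 114 114 131 119  85  54  53  81 138 189
 209 212]
190 [235 238 239 239 235 219 180 146 115 115 132 122  86  60  62  89 130 166
 184 193]
191 [228 238 239 238 238 232 207 160 121 117 133 124 104  94  87  99 115 132
 145 154]
192 [216 233 238 238 239 235 223 186 147 136 142 141 144 153 150 143 128 115
 115 119]
193 [190 223 235 238 239 237 233 221 194 172 159 163 184 207 212 206 185 158
 148 149]
194 [163 200 230 238 238 239 237 231 213 185 166 169 190 213 226 230 225 217
 215 215]
195 [145 171 217 235 239 238 236 225 194 160 143 145 159 177 203 223 229 233
 234 234]
196 [138 152 191 226 236 238 234 210 167 130 117 116 120 130 152 183 208 223
 230 232]
197 [139 143 165 208 231 238 231 204 164 133 117 109 107 107 120 134 161 184
 196 211]
```

Finger and pad line up to within a few millimetres, though the two cameras disagree along y. I'll shift 3 mm outward as a compromise, touch down, then press.

```bash
python3 -m jog '[{"jaw":1,"x":0.3,"y":-0.1,"z":0.3,"ax":0,"ay":0,"az":0},{"jaw":1,"x":0,"y":0,"z":0.5,"ax":0,"ay":0,"az":0},{"jaw":1,"x":0,"y":0,"z":0.3,"ax":0,"ay":0,"az":0},{"jaw":1,"x":0,"y":0,"z":0,"ax":0,"ay":0,"az":0}]'
python3 - <<'E'
from h import *
A=np.mean([imaging.grab_frame('side').astype(float) for _ in range(4)],0);np.save('rest.npy',A)
E
for i in 1 2; do python3 -m jog '[{"jaw":1,"x":0,"y":0,"z":0.15,"ax":0,"ay":0,"az":0},{"jaw":1,"x":0,"y":0,"z":0,"ax":0,"ay":0,"az":0}]' | grep -E "pos|wrist"; done; python3 -m jog '[{"jaw":1,"x":0,"y":0,"z":0,"ax":0,"ay":0,"az":0}]'
```

```text
clock: 6.42
tool_pos: [0.6099, 0.1011, 0.0743]
eef_rot: [-2.492, -1.912, 0.002]
wrist_force: [0.8, 0.1, -0.1]
opening: 0.006
grasp_force: 0.0
tool_pos: [0.6106, 0.1011, 0.0738]
wrist_force: [0.3, -0.2, 0.7]
tool_pos: [0.6106, 0.1012, 0.0724]
wrist_force: [0.2, 0.7, 3.2]
clock: 7.03
tool_pos: [0.6106, 0.1012, 0.0725]
eef_rot: [2.493, 1.912, 0.001]
wrist_force: [-0.4, 0.8, 3.7]
opening: -0.001
grasp_force: 1.7
```

```bash
cat > edge.py <<'E'
from h import *
G=np.array([.593,.039]);yaw=-.265;xm=np.array([np.cos(yaw),np.sin(yaw)]);ym=np.array([-xm[1],xm[0]])
def edge(A,us):
    g=A.mean(2);out=[]
    for u in us:
        c=g[188:222,u];j=int(np.argmin(np.diff(cv2.GaussianBlur(c.reshape(-1,1),(1,3),0).ravel())))
        hi,lo=c[max(j-4,0):j-1].mean(),c[j+3:j+6].mean();m=(hi+lo)/2
        k=[i for i in range(max(j-3,0),j+4) if c[i]>=m>c[i+1]]
        out.append(188+k[0]+(c[k[0]]-m)/(c[k[0]]-c[k[0]+1]) if k else np.nan)
    return np.array(out)
def left(ref='rest.npy',n=4):
    A=np.mean([imaging.grab_frame('side').astype(float) for _ in range(n)],0)
    us=range(244,268,2);a,b=edge(np.load(ref),us),edge(A,us);d=b-a
    X=G-.042*xm+.042*ym;s=(proj('side',[*X,.058])-proj('side',[*X,.048]))[0,1]/-10
    dz=np.nanmedian(d)/s;print(np.round(a,1),np.round(d,2),'px/mm',round(s,3),'edge drop',round(dz,2),'pointer drop',round(dz*145/104,2))
    st=r.observe();print(st['clock'],st['tool_pos'],st['wrist_force'])
E
python3 -m jog '[{"jaw":1,"x":0,"y":0,"z":0.2,"ax":0,"ay":0,"az":0},{"jaw":1,"x":0,"y":0,"z":0.2,"ax":0,"ay":0,"az":0},{"jaw":1,"x":0,"y":0,"z":0.2,"ax":0,"ay":0,"az":0},{"jaw":1,"x":0,"y":0,"z":0.1,"ax":0,"ay":0,"az":0},{"jaw":1,"x":0,"y":0,"z":0,"ax":0,"ay":0,"az":0}]'; python3 -c "from edge import *; left()"
```

```text
clock: 7.45
tool_pos: [0.6104, 0.1017, 0.0652]
eef_rot: [-2.492, -1.912, -0.001]
wrist_force: [-1.0, 2.8, 6.6]
opening: 0.002
grasp_force: 3.7
[189.2 189.1   nan 199.7 199.4 198.7 197.9 198.4 198.3 197.9 197.7 197.4] [2.28 2.46  nan 3.16 3.01 3.21 3.79 3.27 2.99 3.04 2.97 2.88] px/mm 0.341 edge drop 8.83 pointer drop 12.31
7.65 [0.61051798 0.1017148  0.06546008] [-2.08848626  3.89778371  6.27289272]edge.py:7: RuntimeWarning: Mean of empty slice.
  hi,lo=c[max(j-4,0):j-1].mean(),c[j+3:j+6].mean();m=(hi+lo)/2
  ret = ret.dtype.type(ret / rcount)
```

```bash
python3 - <<'E'
from edge import *
F=[];I=[];Z=[]
for _ in range(14):
    I.append(imaging.grab_frame('side').astype(float));s=r.observe();F.append(s['wrist_force']);Z.append(s['tool_pos'][2])
A=np.mean(I,0);np.save('p1.npy',A);R=np.load('rest.npy');S=np.load('avg.npz')['A']
print('F',np.mean(F,0),'z',np.mean(Z))
for u in(256,262,266):
    print(u,'start',S[192:210,u].mean(1).astype(int));print('   rest',R[192:210,u].mean(1).astype(int));print('   now ',A[192:210,u].mean(1).astype(int))
# pointer / right pointer & marker check
print('Rptr',[round(x) for x in S[172:190,269].mean(1)],[round(x) for x in A[172:190,269].mean(1)])
X=G-.083*xm;print('near corner proj',proj('side',[[*X,.066],[*X,.058],[*X,.048]]))
for z in (.058,.048):print(proj('side',[*(G-.062*xm+.021*ym),z]))
E
```

```text
F [-1.81766163  3.01175751  6.94192329] z 0.06545855098263095
256 start [230 229 228 228 228 222 192 150 116  96  90  90  89  89  89  89  89  90]
   rest [237 236 235 235 229 204 166 144 122 103  96  96  95  96  96  92  97  94]
   now  [238 238 237 236 235 235 235 232 219 183 149 121 101  96  95  95  96  97]
262 start [231 231 231 231 225 196 153 118  97  90  90  92  90  90  91  91  92  91]
   rest [238 238 238 237 233 210 163 127 104  96  97  97  97  96  96  96  95  96]
   now  [237 237 237 238 238 238 238 233 210 162 125 103  96  96  96  96  96  97]
266 start [225 230 231 226 208 168 131 103  89  85  88  89  91  90  90  90  91  90]
   rest [233 237 237 234 219 179 140 112  94  91  95  97  96  97  96  96  96  96]
   now  [176 221 234 237 237 237 234 218 175 134 107  98  96  96  97  96  95  97]
Rptr [188, 181, 181, 178, 165, 147, 150, 168, 179, 181, 177, 170, 170, 178, 181, 181, 180, 166] [200, 193, 193, 190, 176, 158, 160, 180, 191, 193, 189, 180, 182, 188, 193, 194, 192, 178]
near corner proj [[270.56661469 195.34852443]
 [270.42617798 198.06056268]
 [270.25176768 201.42345347]]
[[259.72264776 199.8267861 ]]
[[259.59456931 203.21156228]]
```

```bash
python3 - <<'E'
from edge import *
S=np.load('avg.npz')['A'];R=np.load('rest.npy');A=np.load('p1.npy')
z=lambda im:cv2.resize(np.clip(im[165:240,216:282],0,255).astype(np.uint8),None,fx=6,fy=6,interpolation=cv2.INTER_CUBIC)
cv2.imwrite('pics/cmp.png',np.hstack([z(R),z(A)]))
def glass(im,u=242,v=188,w=16):
    p=im[v-w:v+w+1,u-w:u+w+1];m=((p[...,1]-p[...,2]>7)&(p.mean(2)>120)).astype(np.uint8);c=max(cv2.findContours(m,0,1)[0],key=cv2.contourArea)
    x,y,ww,h=cv2.boundingRect(c);return cv2.fitEllipse(cv2.convexHull(c))[0],(x,y,ww,h)
for q in(S,R,A):print(glass(q))
# lower glass rim edge columns, and near-right edge
for u in(246,248,250):print(u,R[184:198,u].mean(1).astype(int),A[184:198,u].mean(1).astype(int))
E
```

```text
((15.7619047164917, 14.938735961914062), (6, 11, 20, 9))
((17.301034927368164, 15.12040901184082), (10, 10, 16, 10))
((17.577686309814453, 16.827096939086914), (10, 11, 16, 12))
246 [219 218 218 217 217 210 185 144 113 149 216 235 238 236] [217 217 218 218 218 218 217 213 192 152 118 140 204 232]
248 [223 218 217 218 213 192 154 112 104 157 221 236 237 233] [227 220 218 218 218 219 216 202 165 123 106 155 220 236]
250 [220 213 211 204 180 149 118 105 147 209 233 238 238 236] [225 214 210 213 215 207 183 149 118 103 129 185 227 237]
```

View pics/cmp.png

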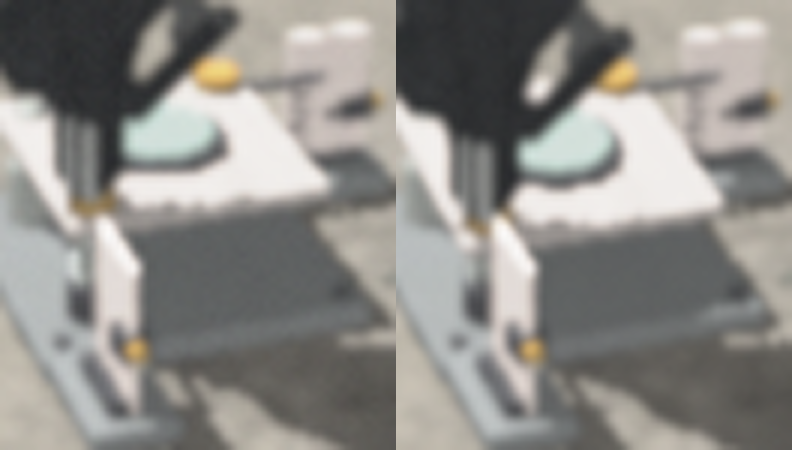

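Comparing rest and pressed: only the plate tilts. Its near edge dropped 3.0 px and the glass rim 2.05 px, so the tilt is about 0.086 and the pointer is down about 12.4 mm. The target is about 15.8 mm, so about 2.1 mm more at the pad.

```bash
cat >> edge.py <<'E'
def drop(us,ref,dist,s,n=6,rows=(190,210)):
    I=[];F=[]
    for _ in range(n):I.append(imaging.grab_frame('side').astype(float));st=r.observe();F.append(st['wrist_force'])
    A=np.mean(I,0);R=np.load(ref)
    def e(im,u):
        c=im[rows[0]:rows[1],u].mean(1);k=[i for i in range(len(c)-1) if c[i]>=167>c[i+1]][-1]
        return rows[0]+k+(c[k]-167)/(c[k]-c[k+1])
    d=np.array([e(A,u)-e(R,u) for u in us]);q=np.median(d)/s/dist
    print(d.round(2),'sinq',q.round(4),'pointer',(145*q).round(2),'F',np.mean(F,0).round(1),'z',st['tool_pos'][2],st['clock']);return A
E
python3 -m jog '[{"jaw":1,"x":0,"y":0,"z":0.1,"ax":0,"ay":0,"az":0},{"jaw":1,"x":0,"y":0,"z":0.1,"ax":0,"ay":0,"az":0},{"jaw":1,"x":0,"y":0,"z":0,"ax":0,"ay":0,"az":0}]' | grep -E "clock|pos|wrist"; python3 -c "
from edge import *
A=drop(range(254,268),'rest.npy',104,.339);np.save('p2.npy',A)"
```

```text
clock: 8.6
tool_pos: [0.6105, 0.1018, 0.0634]
wrist_force: [-2.3, 3.3, 8.5]
[4.02 4.3  4.45 4.31 3.83 3.68 3.66 3.77 3.77 3.66 3.55 3.52 3.61 3.74] sinq 0.1065 pointer 15.45 F [-2.2  3.4  7.9] z 0.06352718387926332 8.9
```

```bash
python3 -m jog '[{"jaw":1,"x":0,"y":0,"z":0.03,"ax":0,"ay":0,"az":0},{"jaw":1,"x":0,"y":0,"z":0,"ax":0,"ay":0,"az":0},{"jaw":1,"x":0,"y":0,"z":0,"ax":0,"ay":0,"az":0},{"jaw":1,"x":0,"y":0,"z":0,"ax":0,"ay":0,"az":0}]' | grep -E "clock|pos|wrist"; python3 -c "
from edge import *
A=drop(range(258,268),'rest.npy',104,.339,20)"
```

```text
clock: 9.23
tool_pos: [0.6105, 0.1018, 0.0633]
wrist_force: [-2.6, 3.3, 7.9]
[3.92 3.74 3.65 3.75 3.84 3.75 3.63 3.59 3.62 3.77] sinq 0.1062 pointer 15.39 F [-2.2  3.2  8.1] z 0.06327495616657866 10.2333
```

```bash
python3 -m jog '[{"jaw":1,"x":0,"y":0,"z":0.04,"ax":0,"ay":0,"az":0},{"jaw":1,"x":0,"y":0,"z":0,"ax":0,"ay":0,"az":0}]' | grep -E "clock|pos|wrist"; python3 -c "
from edge import *
A=drop(range(258,268),'rest.npy',104,.339,21)"
python3 -m jog '[{"jaw":1,"x":0,"y":0,"z":-0.3,"ax":0,"ay":0,"az":0},{"jaw":1,"x":0,"y":0,"z":-0.4,"ax":0,"ay":0,"az":0},{"jaw":1,"x":0,"y":0,"z":-0.5,"ax":0,"ay":0,"az":0},{"jaw":1,"x":0,"y":0,"z":-0.9,"ax":0,"ay":0,"az":0},{"jaw":1,"x":0,"y":0,"z":-1.5,"ax":0,"ay":0,"az":0},{"jaw":1,"x":0,"y":0,"z":-1.5,"ax":0,"ay":0,"az":0},{"jaw":1,"x":0,"y":0,"z":0,"ax":0,"ay":0,"az":0}]' | grep -E "clock|pos|wrist"; python3 -c "
from edge import *
A=drop(range(258,268),'rest.npy',104,.339,4)
p=r.observe();from scipy.spatial.transform import Rotation as Ro
M=Ro.from_rotvec(p['eef_rot']).as_matrix();print((M.T@(np.array([.577,-.0235,.0745])-p['tool_pos'])*100).round(2))"
```

```text
clock: 10.4
tool_pos: [0.6105, 0.1018, 0.0628]
wrist_force: [-2.2, 2.7, 8.6]
[4.15 3.92 3.85 3.91 3.98 3.92 3.82 3.78 3.8  3.89] sinq 0.1106 pointer 16.04 F [-2.4  3.5  8.1] z 0.06285156248694379 11.45
clock: 12.03
tool_pos: [0.6118, 0.1012, 0.1166]
wrist_force: [0.4, 0.1, 0.7]
[ 0.26  0.04 -0.05 -0.03 -0.02 -0.01 -0.03 -0.04 -0.06 -0.05] sinq -0.001 pointer -0.14 F [ 0.3  0.3 -0.6] z 0.11311735387620776 12.2333
[-12.87   0.03   3.87]
```

```bash
python3 -m jog '[{"jaw":1,"x":-3.2,"y":0,"z":0,"ax":0,"ay":0,"az":0},{"jaw":1,"x":-3.2,"y":0,"z":0,"ax":0,"ay":0,"az":0},{"jaw":1,"x":-3.2,"y":0,"z":0,"ax":0,"ay":0,"az":0},{"jaw":1,"x":-3.3,"y":0,"z":0,"ax":0,"ay":0,"az":0},{"jaw":1,"x":0,"y":0,"z":0,"ax":0,"ay":0,"az":0},{"jaw":1,"x":0,"y":0,"z":1.5,"ax":0,"ay":0,"az":0},{"jaw":1,"x":0,"y":0,"z":1,"ax":0,"ay":0,"az":0},{"jaw":1,"x":0,"y":0,"z":0,"ax":0,"ay":0,"az":0}]' | grep -E "clock|pos|wrist";python3 -m jog '[{"jaw":1,"x":0,"y":0,"z":0,"ax":0,"ay":0,"az":0}]' | grep -E "clock|pos|rot"; python3 - <<'E'
from edge import *
A=np.mean([imaging.grab_frame('side').astype(float) for _ in range(6)],0);np.save('restR.npy',A);S=np.load('avg.npz')['A']
z=lambda im:cv2.resize(np.clip(im[150:215,226:290],0,255).astype(np.uint8),None,fx=6,fy=6,interpolation=cv2.INTER_CUBIC)
cv2.imwrite('pics/right.png',z(A))
p=r.observe()
print(p['tool_pos'],proj('side',p['tool_pos']))
for u in range(264,276):print(u,A[172:190,u].mean(1).astype(int))
E
```

```text
clock: 12.9
tool_pos: [0.5755, -0.0233, 0.0861]
wrist_force: [0.1, -0.2, -0.8]
clock: 12.98
tool_pos: [0.5764, -0.023, 0.0877]
eef_rot: [-2.491, -1.912, 0.002]
[ 0.57729976 -0.02328263  0.08902131] [[251.3828133  171.15697662]]
264 [196 192 191 190 182 158 128 131 154 170 172 173 176 166 164 192 221 231]
265 [199 191 190 189 177 148 123 130 142 153 159 158 160 152 147 165 189 211]
266 [200 187 187 185 172 142 125 139 148 155 161 155 157 157 157 168 170 179]
267 [200 187 187 185 169 141 130 149 162 170 174 168 169 174 174 178 175 166]
268 [199 188 187 184 170 145 139 161 178 183 182 179 181 184 186 186 183 170]
269 [192 187 187 183 170 151 155 173 185 187 183 176 176 183 188 188 186 172]
270 [189 186 186 184 178 168 173 182 188 186 174 153 154 173 185 187 185 169]
271 [187 186 187 186 184 182 185 186 186 178 159 132 136 166 183 186 180 159]
272 [188 186 186 187 187 186 187 189 181 163 132 109 126 159 181 185 178 152]
273 [188 187 187 187 187 188 188 186 175 142 103  88 110 152 176 185 177 148]
274 [188 188 187 187 186 188 189 185 164 125  87  76 107 154 179 186 175 142]
275 [187 187 187 186 186 187 187 179 152 113  81  78 113 159 183 187 176 141]
```

View pics/right.png

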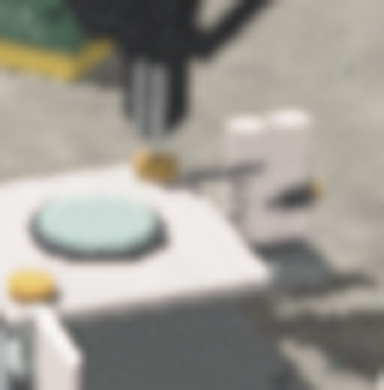

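The picture shows the finger just above the right pad (pad at (156,160)), with the right pointer tip and blade both visible. I can therefore servo on them directly: the tip is at row 177.6 and the blade at 183.5, a gap of about 19.3 mm.

```bash
cat >> edge.py <<'E'
def tip(n=6):
    I=[];F=[]
    for _ in range(n):I.append(imaging.grab_frame('side').astype(float));st=r.observe();F.append(st['wrist_force'])
    g=np.mean(I,0).mean(2);R=np.load('restR.npy').mean(2)
    for u in range(265,274):print(u,g[174:190,u].astype(int),'d',np.maximum(R[174:190,u]-g[174:190,u],0).astype(int))
    print('F',np.mean(F,0).round(1),'tcp',np.round(st['tool_pos'],4),st['clock'])
E
python3 -m jog '[{"jaw":1,"x":0.2,"y":-0.2,"z":0.5,"ax":0,"ay":0,"az":0},{"jaw":1,"x":0,"y":0,"z":0.5,"ax":0,"ay":0,"az":0},{"jaw":1,"x":0,"y":0,"z":0.4,"ax":0,"ay":0,"az":0},{"jaw":1,"x":0,"y":0,"z":0.2,"ax":0,"ay":0,"az":0},{"jaw":1,"x":0,"y":0,"z":0,"ax":0,"ay":0,"az":0}]' | grep -E "clock|pos|wrist"
python3 -m jog '[{"jaw":1,"x":0,"y":0,"z":0.2,"ax":0,"ay":0,"az":0},{"jaw":1,"x":0,"y":0,"z":0.2,"ax":0,"ay":0,"az":0},{"jaw":1,"x":0,"y":0,"z":0.2,"ax":0,"ay":0,"az":0},{"jaw":1,"x":0,"y":0,"z":0.2,"ax":0,"ay":0,"az":0},{"jaw":1,"x":0,"y":0,"z":0.1,"ax":0,"ay":0,"az":0},{"jaw":1,"x":0,"y":0,"z":0,"ax":0,"ay":0,"az":0}]' | grep -E "clock|pos|wrist"; python3 -c "
from edge import *
tip()"
```

```text
clock: 13.7
tool_pos: [0.5753, -0.0211, 0.072]
wrist_force: [-1.8, -0.5, 5.5]
clock: 14.2
tool_pos: [0.5752, -0.0213, 0.0636]
wrist_force: [-4.6, -1.7, 8.8]
265 [190 189 180 164 155 154 149 146 132 126 146 149 150 161 158 143] d [ 0  0  0  0  0  0  0  7 27 31 13  3  0  4 30 68]
266 [188 187 176 158 153 157 151 143 132 127 147 157 159 167 164 149] d [ 0  0  0  0  0  0  0 11 28 28 10  0  0  0  6 30]
267 [187 184 177 168 171 172 166 159 141 135 156 172 176 179 176 163] d [ 0  0  0  0  0  0  0 11 32 33 13  1  0  0  0  3]
268 [188 186 184 181 182 186 182 172 151 143 164 182 185 186 186 171] d [ 0  0  0  0  0  0  0 11 31 35 16  2  0  0  0  0]
269 [187 187 188 186 186 187 188 180 158 148 164 183 188 189 189 175] d [ 0  0  0  0  0  0  0  6 24 27 11  0  0  0  0  0]
270 [187 188 187 186 188 187 189 184 165 142 149 173 186 188 185 169] d [ 0  0  0  0  0  0  0  2  8 11  4  0  0  0  0  0]
271 [187 187 187 186 188 188 187 180 159 131 135 168 183 186 181 160] d [0 0 0 0 0 0 0 0 0 0 0 0 0 0 0 0]
272 [187 187 187 188 188 187 182 163 134 112 124 161 181 187 179 153] d [0 0 0 0 0 1 0 0 0 0 2 0 0 0 0 0]
273 [188 187 187 187 188 187 175 143 104  87 111 152 178 186 177 146] d [0 0 0 0 0 0 0 0 0 0 0 0 0 0 0 1]
F [-5.3 -1.3  8.1] tcp [ 0.5753 -0.0214  0.0638] 14.5
```

```bash
python3 -m jog '[{"jaw":1,"x":0,"y":-0.05,"z":0.1,"ax":0,"ay":0,"az":0},{"jaw":1,"x":0,"y":-0.05,"z":0.1,"ax":0,"ay":0,"az":0},{"jaw":1,"x":0,"y":0,"z":0,"ax":0,"ay":0,"az":0}]' | grep -E "clock|pos|wrist"; python3 -c "
from edge import *
tip()"
```

```text
clock: 14.75
tool_pos: [0.5749, -0.0211, 0.062]
wrist_force: [-2.5, -1.4, 10.2]
265 [190 189 180 164 155 153 147 150 144 124 115 126 144 161 158 143] d [ 0  0  0  0  0  0  0  3 15 33 44 25  3  3 30 67]
266 [187 187 177 159 154 157 151 149 145 126 122 138 153 167 163 150] d [ 0  0  0  0  0  0  0  5 15 29 35 19  3  1  6 29]
267 [188 184 176 168 169 173 168 165 156 137 136 157 172 178 178 163] d [ 0  0  0  0  0  0  0  5 18 31 33 16  2  0  0  3]
268 [188 186 183 181 183 184 182 180 167 150 152 172 183 187 185 173] d [ 0  0  0  0  0  0  0  3 15 28 28 12  2  0  0  0]
269 [187 188 185 185 186 188 188 185 175 156 158 178 188 189 188 173] d [ 0  0  0  0  0  0  0  1  8 19 18  5  0  0  0  0]
270 [188 187 187 187 187 188 188 185 172 146 149 173 186 189 186 170] d [0 0 0 0 0 0 0 0 1 6 4 0 0 0 0 0]
271 [188 188 188 187 187 188 187 180 158 131 136 167 183 187 181 162] d [0 0 0 0 0 0 0 0 0 0 0 0 0 0 0 0]
272 [188 187 187 187 188 188 183 164 135 112 126 160 181 186 178 151] d [0 0 0 0 0 0 0 0 0 0 0 0 0 0 0 0]
273 [188 187 187 187 189 187 175 142 103  86 111 152 177 184 177 148] d [0 0 0 1 0 0 0 0 0 1 0 0 0 0 0 0]
F [-3.2 -1.4  9.1] tcp [ 0.5749 -0.0211  0.0621] 15.05
```

```bash
python3 -m jog '[{"jaw":1,"x":0,"y":0,"z":0.06,"ax":0,"ay":0,"az":0},{"jaw":1,"x":0,"y":0,"z":0,"ax":0,"ay":0,"az":0}]' | grep -E "clock|pos|wrist"; python3 -c "
from edge import *
tip(21)"
```

```text
clock: 15.22
tool_pos: [0.575, -0.0211, 0.0614]
wrist_force: [-3.6, -1.7, 9.2]
265 [190 189 181 164 155 152 148 154 156 139 118 122 142 160 158 144] d [ 0  0  0  0  0  0  0  0  3 18 41 29  5  5 30 67]
266 [188 186 176 159 154 158 152 156 162 144 124 135 154 167 164 150] d [ 0  0  0  0  0  0  0  0  0 11 33 21  2  0  5 28]
267 [187 184 177 167 169 173 168 171 170 147 135 154 170 178 177 163] d [ 0  0  0  0  0  0  0  0  4 21 34 19  3  0  0  3]
268 [188 187 183 181 182 184 182 183 176 150 144 167 181 186 185 172] d [ 0  0  0  0  0  0  0  0  6 28 36 16  4  0  0  0]
269 [187 188 186 186 187 187 187 188 176 151 151 172 186 189 187 173] d [ 0  0  0  0  0  0  0  0  7 24 25 10  2  0  0  0]
270 [187 188 187 187 187 188 188 186 172 145 146 171 185 188 186 169] d [0 0 0 0 0 0 0 0 2 8 7 1 0 0 0 0]
271 [187 187 187 187 188 188 187 179 159 131 136 166 184 187 182 161] d [0 0 0 0 0 0 0 0 0 0 0 0 0 0 0 0]
272 [187 188 187 188 188 189 182 164 134 110 126 160 180 186 179 152] d [0 0 0 0 0 0 0 0 0 0 0 0 0 0 0 0]
273 [187 186 187 187 189 188 175 142 105  87 111 152 178 185 177 147] d [0 0 0 0 0 0 0 0 0 0 0 0 0 0 0 0]
F [-3.1 -1.7  9.2] tcp [ 0.5749 -0.0211  0.0615] 16.2667
```

The right pointer is now level with the blade (row 183.8 for both) and was held there for over a second. I'll release, retreat upward and check.

```bash
python3 -m jog '[{"jaw":1,"x":0,"y":0,"z":0,"ax":0,"ay":0,"az":0},{"jaw":1,"x":0,"y":0,"z":0,"ax":0,"ay":0,"az":0},{"jaw":1,"x":0,"y":0,"z":-0.3,"ax":0,"ay":0,"az":0},{"jaw":1,"x":0,"y":0,"z":-0.4,"ax":0,"ay":0,"az":0},{"jaw":1,"x":0,"y":0,"z":-0.5,"ax":0,"ay":0,"az":0},{"jaw":1,"x":0,"y":0,"z":-1,"ax":0,"ay":0,"az":0},{"jaw":1,"x":0,"y":0,"z":-2,"ax":0,"ay":0,"az":0},{"jaw":1,"x":0,"y":0,"z":-3,"ax":0,"ay":0,"az":0}]' | grep -E "clock|pos|wrist"; python3 -m jog '[{"jaw":1,"x":0,"y":0,"z":-3,"ax":0,"ay":0,"az":0},{"jaw":1,"x":0,"y":0,"z":-3,"ax":0,"ay":0,"az":0},{"jaw":1,"x":0,"y":0,"z":-2,"ax":0,"ay":0,"az":0},{"jaw":1,"x":0,"y":0,"z":0,"ax":0,"ay":0,"az":0},{"jaw":1,"x":0,"y":0,"z":0,"ax":0,"ay":0,"az":0},{"jaw":1,"x":0,"y":0,"z":0,"ax":0,"ay":0,"az":0}]' | grep -E "clock|pos|wrist";python3 - <<'E'
from edge import *
A=drop(range(258,268),'rest.npy',104,.339,8);S=np.load('avg.npz')['A']
for u in(268,272):print(A[172:190,u].mean(1).astype(int),S[172:190,u].mean(1).astype(int))
f=lambda im,x,y,w,h:im[y:y+h,x:x+w].mean(2).astype(np.float32)
for n,b in(('Lscale+base',(222,215,24,26)),('Rscale',(262,164,24,24))):print(n,cv2.phaseCorrelate(f(S,*b),f(A,*b)))
E
```

```text
clock: 16.93
tool_pos: [0.5732, -0.0208, 0.1322]
wrist_force: [1.0, -0.4, 0.1]
clock: 17.43
tool_pos: [0.5742, -0.0208, 0.2128]
wrist_force: [-0.1, 0.5, -0.1]
[ 0.15 -0.06 -0.14 -0.14 -0.11 -0.12 -0.13 -0.16 -0.15 -0.13] sinq -0.0036 pointer -0.52 F [ 0.  -0.2 -0.2] z 0.21266463125300122 17.8333
[197 186 186 183 168 143 139 161 177 182 183 179 180 184 184 185 183 169] [191 181 180 179 164 139 135 156 172 177 177 173 175 178 179 180 177 164]
[186 187 186 186 185 185 186 186 180 163 132 109 125 158 179 184 176 152] [181 180 181 180 180 179 181 181 175 157 129 106 120 153 174 178 173 147]
Lscale+base ((0.0058644376197243275, 0.5236872532161083), 1.0040038101099156)
Rscale ((0.12049092913128945, 0.04840678724354852), 0.994144854032331)
```

Everything is back up and the right side hasn't moved. One quick check that the left marker didn't shift, since that patch may only show a shadow change.

```bash
python3 - <<'E'
from edge import *
A=np.mean([imaging.grab_frame('side').astype(float) for _ in range(8)],0);S=np.load('avg.npz')['A']
def cen(im,u,v,w=3):
    p=im[v-w:v+w+1,u-w:u+w+1];k=np.clip(p[...,2]-p[...,0]-25,0,None);yy,xx=np.mgrid[v-w:v+w+1,u-w:u+w+1];return (xx*k).sum()/k.sum(),(yy*k).sum()/k.sum()
for u,v,w in((238,223,3),(231,198,4),(252,177,4)):print(cen(S,u,v,w),cen(A,u,v,w))
for u in(236,233,228):print(S[214:240,u].mean(1).astype(int),A[214:240,u].mean(1).astype(int))
E
```

```text
(np.float64(238.23037323037317), np.float64(222.9762824048538)) (np.float64(238.23328250925724), np.float64(222.98584186451754))
(np.float64(230.62357337232442), np.float64(197.12712724909625)) (np.float64(230.64300213133055), np.float64(197.1900436415305))
(np.float64(251.61683593252033), np.float64(176.84702332894233)) (np.float64(251.62676495016612), np.float64(176.85418397009965))
[210 210 210 203 184 159 133 110 103 106 118 148 182 198 199 190 171 141
 107  88 111 149 155 135 115 103] [215 215 215 209 189 164 138 114 105 110 122 152 187 203 204 196 176 146
 110  90 115 154 161 139 117 107]
[202 203 202 200 191 184 182 183 183 183 182 170 147 124 114 107 107 108
 117 136 157 174 173 153 127 109] [208 208 208 204 198 190 187 188 188 188 188 175 152 129 115 111 111 112
 121 138 162 178 178 159 131 112]
[ 86  81  81  94 121 150 162 159 159 165 168 167 170 177 182 183 180 175
 167 157 151 148 152 156 162 166] [ 89  83  84  97 125 155 166 164 164 170 173 172 175 183 186 188 185 180
 172 163 156 154 157 161 166 171]
```

Nothing moved, and both corners are fully up.

```bash
python3 -c "
from plant import r
print(r.finish_job())"
```

```text
the job is handed in; nothing more can be done
None
```

I pressed the left corner, then the right, to about marker level, held each for at least a second and let it spring fully back up; the right pointer was seen level with its marker, the left (hidden from the camera) was judged from plate tilt to within about 1.5 mm, and mount and markers had not shifted when I handed in at about 18 s.

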